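# Lock the carving stand with its index pin

### The job

Lock the carving stand so its turntable cannot swing: take the red-handled index pin from the tool block, put it through the brass bush in the turntable, and leaning on it only lightly swing the turntable round with it, either way, until you feel the tip drop into one of the holes of the index ring hidden under the board. Push the pin gently fully home, collar down on the bush, and let go. Do not force the pin, do not touch the duck, and leave the other tools and things where they are.

Things in the scene. Friction and masses are not known exactly. Their poses are not given: they have to be found in the camera images.
- stand: the base of an indexing carving stand: a green round casting, 212 mm across, bolted to the bench by three lugs that reach 150 mm from the axis; origin at its centre on the bench. Inside it, covered by the turntable and out of sight, lies a flat level aluminium index ring (224 mm across).
- ring_face (a point): centre of the top face of the hidden index ring, on the stand's axis, 46 mm above the bench and 2 mm below the board. The ring has 16 through holes about 14 mm wide every 22.5 degrees on a circle of 95 mm radius. Its angle cannot be seen and differs each time; the bush starts between two holes. Soft: never more than 40 N from the pin on it or any part of the stand.
- turntable: the stand's turntable: a square plywood board, 240 x 240 x 18 mm, underside 48 mm and top 66 mm above the bench, that turns on the stand's vertical axis without stops, against a steady drag of about 2.3 N at the pin bush, and stays where it is left. Origin on the axis at the underside of the board; z up; -x points from the axis to the bush.
- bush (a point): centre of the mouth of the brass pin bush set in the turntable, 95 mm from the axis near the middle of one edge, 71 mm above the bench. Its flange is 32 mm across and stands 5 mm above the board; its mouth is a funnel from 21 mm down to a 14.6 mm vertical bore right through the board. Turns with the board, same axes.
- duck: a half-carved wooden duck fixed on the turntable and turning with it: 145 mm long (along the board's y), 52 mm wide (x), its middle 22 mm beyond the axis as seen from the bush (so it keeps 90 mm from the bush centre), its head up to 77 mm above the board. Origin on the board under its middle. Not to be touched.
- index_pin: the index pin (120 g): a steel pin 12 mm in diameter and 39 mm long with a slightly bevelled tip, under a steel collar 30 mm across and 4 mm thick, with a red cylindrical grip 24 mm in diameter and 42 mm tall above the collar; 85 mm overall. Origin at the tip, z along the pin towards the grip. It starts upright in one of the three holes of the tool block, collar resting on the block.
- index_pin_tip (a point): the tip of the index pin (centre of its lower end). Fully home, with the collar on the bush flange, it is 39 mm below the bush mouth and 14 mm deep in a ring hole; with the tip on the face of the ring the pin stands 14 mm higher.
- tool_block: dark wooden block, 70 (x) x 180 (y) x 50 mm high, fixed to the bench, with three 14 mm blind holes in a row along its y, 58 mm apart, holding the index pin, the bradawl and the countersink in any order. Origin under its centre. Beside the row (along the block's x) there is free room for the fingers.
- bradawl: bradawl standing in the tool block, brown pear-shaped wooden handle 30 mm across, 83 mm overall; origin at its lower end
- countersink: hand countersink standing in the tool block, blue and black handle 29 mm across, 79 mm overall; origin at its lower end
- mallet: carver's wooden mallet standing on its round head, 82 mm across, 225 mm tall; origin under it
- paint_can: white paint can, 100 mm across, 125 mm tall; origin under it
- glue: yellow-labelled glue bottle with an orange cap, 56 mm across, 150 mm tall; origin under it
- sanding_block: cork sanding block, 100 x 55 x 30 mm; origin under it
- gouge: carving gouge lying on the bench, about 275 mm long, 30 mm thick; origin under its ferrule
- brush: bench brush lying on the bench, about 200 mm long; origin under it

How it is judged:
By the outcome, as a careful person would: the job done as asked, in the order asked, and still so for the second after the job is handed in, with the robot touching nothing.
It also fails if it takes over 58 s, if anything falls off the work surface, if the arm or the gripper's body presses on something with over 40 N, if the wrist force passes 120 N, or if a joint passes its speed limit or range.

### The arm

A 6-joint arm with a two-finger parallel gripper is mounted at the origin on the work surface. World frame = base frame: x ahead of the robot, y to its left, z up, the work surface at z = 0. Lengths are in m, angles in rad, forces in N, time in s.
With the tool pointing down it reaches from about 0.375 to 0.9 m from the base axis. Payload 3.1 kg.
Tool frame: the origin (TCP) lies between the finger pads; the fingertips stand manip.finger_overhang ahead of it and the grasp point (between the pads) lies 5 mm behind it (manip.finger_overhang is the distance from the TCP to the fingertips, in m); z points along the fingers, y is the line along which they close (so a half turn about z gives the same grasp; the last joint's range is limited). The gripper opens to 85 mm and grips with 20 to 120 N. Pads are 22 mm wide; open, the fingers measure 114 mm over their backs; the gripper's body (76 mm by 85 mm) begins 54 mm behind the grasp point. The pads swing forward as they close: fully open they stand 13 mm farther back than shut.
Start: joints at [1.065, 0.527, 1.433, -0, 1.181, -0.178], TCP at [0.201, 0.592, 0.245] pointing down, gripper open.
Joint ranges: [-3.08, 3.08], [-0.75, 2.2], [0.22, 2.44], [-1.43, 4.57], [0, 2.65], [-2.85, 2.85]. Speed limits (rad/s): [2.79, 2.79, 3.14, 3.14, 3.14, 3.14].

### API

Orientations are given as a unit quaternion [x, y, z, w].
In Python, from station import manip gives the robot as it stands.
- The arm moves only by the tool drive_tool, never from a script. Its argument "plan" is a list of rows, each a list of 7 numbers: the shift along the tool's x, y, z in m, then the turn, a rotation vector about the tool's x, y, z in degrees, then the opening, from -1 (shut) to 1 (fully open). In form: [[x, y, z, wx, wy, wz, gripper], ...]. A call has 1 to 10 rows; each row shifts and turns the commanded pose from where the row before left it, along the tool's axes as they then stand; what a row does not reach is not made up. A row lasts 1/10 s, in which the tool goes at most 50 mm and 8.59 degrees, less where a joint would pass 70% of its speed; a pose out of reach is approached as far as the arm can. A call is refused whole if a number of a shift passes 0.05 or a number of a turn 8.59, either way. A call with a gripper value outside its range is refused whole. The fingers move at their own pace and stop on an object; "newtons" is the grip in N (left out, the last holds). Time passes only in rows, so rows that do not move let the fingers close. It gives the time, the measured TCP pose, the force, the opening and the grip force at its end, in the units of the state.
- manip.sense(): the state, without advancing time (a new reading comes with each control period).
- manip.snapshot(name): name is "side" or "top" or "wrist"; returns a dict with "image" (400x640x3 uint8, red, green, blue), "z_map" (400x640 float32, m along the optical axis (not along the pixel's ray), 0 where there is no reading), "fov_y" (degrees; the focal length in pixels is half the picture's height over the tangent of half this angle, whatever the lens; pixels are square), "cx", "cy" (the principal point, pixels), "extrinsics" (4x4, takes a point from camera to world coordinates); the wrist camera has in their place "mount" (4x4, takes a point from camera to tool coordinates, whose origin is the TCP and whose axes are the flange's). Camera axes: x right, y up, looking along -z (the intrinsics and any distortion apply to the point x, -y, -z); pixel columns grow to the right and rows downward; lengths in m; the calibration is good to about 2 mm. The wrist camera is an equidistant fisheye: a pixel r from the principal point sees the ray r / f radians off the axis. A picture is of the moment at which its call begins: read the wrist's pose just before it.
- manip.sign_off(): hands the job in; it is judged then, once.
The state is a dict: "t": time; "q": joint angles; "qd": joint speeds; "tau": joint torques, N m; "tcp_pos": TCP position; "tool_rot": TCP orientation; "force": force on the tool from outside, world axes, zero at the start; "ft_torque": the same for the moment, N m; "finger_gap": opening from 0.0 (shut) to 1.0 (fully open); "gripper_force": force on a finger pad.
Only numpy, scipy, OpenCV 4.12 (cv2) and the standard library are available. Lean on these libraries where they do the work, as an engineer would, in place of code of your own. Each camera call takes 0.05 s, during which the arm holds its last target. There are 200 camera calls.

## Working session

There is one attempt and no reset: what is moved stays moved. The work goes in short steps, Python scripts to look and compute and a tool call to move; the robot and the scene stay as the last step left them, time stands still between calls to the robot, and variables do not carry over. Pictures are saved under pics/ and viewed, at most 10 in all, crops included, and the job is handed in when it is done.

Besides the shell and the picture viewer there is one more tool, called as name([rows], argument=value, ...), one row to a line, values as JSON. drive_tool: Moves the arm, as the interface text tells. Its arguments: {"type":"object","properties":{"plan":{"type":"array"},"newtons":{"type":"number"}},"required":["plan"]}

```bash
ls; mkdir -p pics; cat > h.py <<'E'
import numpy as np, cv2
from station import manip
from scipy.spatial.transform import Rotation as R
def snap(n):
    s=manip.sense(); d=manip.snapshot(n); d['f']=200/np.tan(np.radians(d['fov_y']/2)); d['n']=n
    if n=='wrist':
        T=np.eye(4);T[:3,:3]=R.from_quat(s['tool_rot']).as_matrix();T[:3,3]=s['tcp_pos'];d['E']=T@np.array(d['mount'])
    else: d['E']=np.array(d['extrinsics'])
    return d
def rays(d,u,v):
    x=(np.asarray(u,float)-d['cx'])/d['f'];y=(np.asarray(v,float)-d['cy'])/d['f']
    if d['n']=='wrist':
        r=np.hypot(x,y)+1e-12;k=np.sin(r)/r;c=np.stack([x*k,-y*k,-np.cos(r)],-1)
    else: c=np.stack([x,-y,-np.ones_like(x)],-1)
    return c@d['E'][:3,:3].T
def onz(d,u,v,z):
    r=rays(d,u,v);o=d['E'][:3,3];return o+r*((z-o[2])/r[...,2])[...,None]
def pts(d,u,v):  # depth -> world
    z=d['z_map'][np.asarray(v,int),np.asarray(u,int)]
    x=(np.asarray(u,float)-d['cx'])/d['f'];y=(np.asarray(v,float)-d['cy'])/d['f']
    if d['n']=='wrist':
        r=np.hypot(x,y)+1e-12;k=np.tan(r)/r;x=x*k;y=y*k
    return np.stack([x*z,-y*z,-z],-1)@d['E'][:3,:3].T+d['E'][:3,3]
def save(d,name): cv2.imwrite('pics/'+name,d['image'][:,:,::-1])
E
python3 - <<'E'
from h import *
import pickle
for n in ['top','side','wrist']:
    d=snap(n);save(d,n+'0.png');pickle.dump(d,open(n+'0.pkl','wb'))
    print(n,d['f'],d['cx'],d['cy'],d['E'].round(3).tolist(),[k for k in d])
s=manip.sense();print(s,manip.finger_overhang)
E
```

```text
pics
top 455.9679068806983 317.2424309097613 203.08072226159965 [[0.045, 0.975, -0.215, 0.293], [-0.999, 0.044, -0.009, -0.04], [0.0, 0.216, 0.976, 1.36], [0.0, 0.0, 0.0, 1.0]] ['image', 'z_map', 'fov_y', 'cx', 'cy', 'extrinsics', 'f', 'n', 'E']
side 401.571131595379 321.06113635665906 202.57924804951134 [[0.811, 0.368, -0.455, 0.059], [-0.585, 0.521, -0.621, -0.765], [0.009, 0.77, 0.638, 0.819], [0.0, 0.0, 0.0, 1.0]] ['image', 'z_map', 'fov_y', 'cx', 'cy', 'extrinsics', 'f', 'n', 'E']
wrist 309.70691628693146 318.4124790912516 198.25833423338813 [[0.32, -0.909, -0.268, 0.131], [0.947, 0.307, 0.092, 0.614], [-0.002, -0.284, 0.959, 0.373], [0.0, 0.0, 0.0, 1.0]] ['image', 'z_map', 'fov_y', 'cx', 'cy', 'mount', 'f', 'n', 'E']
{'t': 0.15, 'q': array([ 1.06549858e+00,  5.28283898e-01,  1.43359254e+00,  1.35301149e-05,
        1.18139642e+00, -1.78520540e-01]), 'qd': array([-0.00042848, -0.00316868, -0.00319723, -0.0003546 , -0.00025408,
        0.00043124]), 'tau': array([ 6.01979500e-04, -4.42741156e+01, -1.78274667e+01, -2.23567076e-04,
        5.60346249e-03,  2.80060306e-05]), 'tcp_pos': array([0.20034763, 0.59147435, 0.24454409]), 'tool_rot': array([ 1.62665091e-01,  9.86680983e-01, -7.89375733e-04, -2.87568905e-04]), 'force': array([-0.21815606,  0.6916293 ,  0.83498963]), 'ft_torque': array([-0.01429276, -0.05526289, -0.00670253]), 'gripper_force': 0.0, 'finger_gap': 0.9978860153716874} 0.014
```

View pics/top0.png

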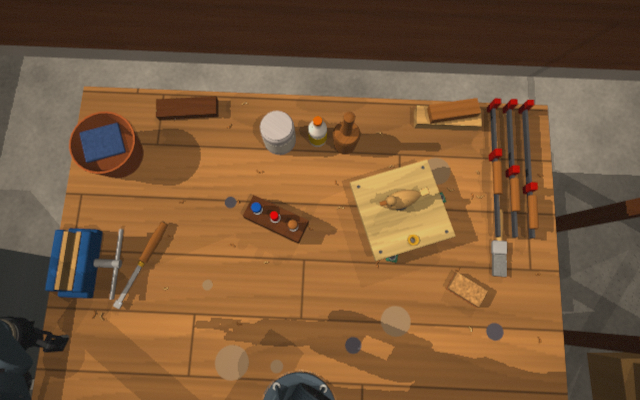

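View pics/side0.png

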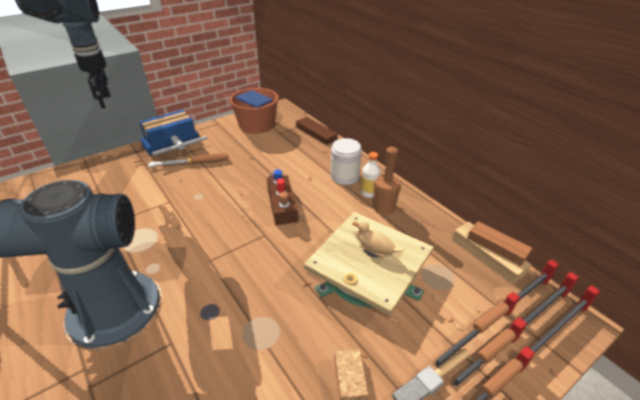

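Top view: red grip at about (274,216), between the blue countersink (256,208) and the brown bradawl (293,224). The bush is at (413,240) and the duck at (403,199). In the side view the grip is at (281,187) and the bush at (350,279).

```bash
cat >> h.py <<'E'
def hsv(d): return cv2.cvtColor(d['image'],cv2.COLOR_RGB2HSV)
def blob(m,box):
    u0,v0,u1,v1=box;k=np.zeros_like(m);k[v0:v1,u0:u1]=m[v0:v1,u0:u1]
    n,l,st,c=cv2.connectedComponentsWithStats(k);i=1+st[1:,4].argmax();return l==i,c[i],st[i]
def tri(d1,p1,d2,p2):
    o=[d['E'][:3,3] for d in(d1,d2)];r=[rays(d,*p) for d,p in((d1,p1),(d2,p2))];r=[x/np.linalg.norm(x) for x in r]
    t=np.linalg.lstsq(np.stack([r[0],-r[1]],1),o[1]-o[0],rcond=None)[0]
    a=o[0]+t[0]*r[0];b=o[1]+t[1]*r[1];return (a+b)/2,np.linalg.norm(a-b)
E
python3 - <<'E'
from h import *
import pickle
D={n:pickle.load(open(n+'0.pkl','rb')) for n in('top','side')}
box={'top':dict(red=(262,203,286,228),bush=(402,230,425,250),blk=(235,190,315,250),board=(345,155,460,262),blue=(246,198,266,218),brown=(284,214,302,234)),
'side':dict(red=(268,176,292,200),bush=(338,268,362,290),blk=(260,165,305,230),board=(300,210,440,310))}
C={}
for n,d in D.items():
    H=hsv(d);h,s,v=[H[...,i].astype(int) for i in range(3)]
    red=(((h<6)|(h>172))&(s>170)&(v>100)).astype(np.uint8)
    brass=((h>18)&(h<32)&(s>150)&(v>90)).astype(np.uint8)
    for k,m in(('red',red),('bush',brass)):
        M,c,st=blob(m,box[n][k]);C[n,k]=c;vv,uu=np.nonzero(M)
        P=pts(d,uu,vv);print(n,k,c.round(1),st,'depth pts med',np.median(P,0).round(4),'ztop',np.percentile(P[:,2],[5,50,95]).round(4))
for k in('red','bush'): print(k,tri(D['top'],C['top',k],D['side'],C['side',k]))
# board by depth
d=D['top'];vv,uu=np.mgrid[0:400,0:640];P=pts(d,uu.ravel(),vv.ravel()).reshape(400,640,3)
m=((abs(P[...,2]-.066)<.008)).astype(np.uint8);M,c,st=blob(m,box['top']['board'])
r=cv2.minAreaRect(P[M][:,:2].astype(np.float32)*1000);print('board',r,cv2.boxPoints(r),np.median(P[M][:,2]))
m=((abs(P[...,2]-.05)<.006)).astype(np.uint8);M,c,st=blob(m,box['top']['blk'])
r=cv2.minAreaRect(P[M][:,:2].astype(np.float32)*1000);print('block',r,cv2.boxPoints(r),np.median(P[M][:,2]))
for k in('blue','brown'):
    u0,v0,u1,v1=box['top'][k];Q=P[v0:v1,u0:u1].reshape(-1,3);Q=Q[Q[:,2]>.065];print(k,len(Q),np.median(Q,0),Q[:,2].max())
E
```

```text
top red [273.5 214.9] [270 211   8   9  59] depth pts med [0.5317 0.0953 0.0951] ztop [0.0517 0.0951 0.0993]
top bush [413.  239.4] [407 234  12  12  91] depth pts med [ 0.4839 -0.3049  0.0699] ztop [0.0644 0.0699 0.0754]
side red [280.7 184.7] [277 179   8  13  83] depth pts med [0.5317 0.0851 0.0877] ztop [0.0684 0.0877 0.0982]Traceback (most recent call last):
  File "<stdin>", line 12, in <module>
  File "h.py", line 28, in blob
    n,l,st,c=cv2.connectedComponentsWithStats(k);i=1+st[1:,4].argmax();return l==i,c[i],st[i]
                                                     ~~~~~~~~~~~~~~~^^
ValueError: attempt to get argmax of an empty sequence
```

```bash
python3 - <<'E'
from h import *
import pickle
D={n:pickle.load(open(n+'0.pkl','rb')) for n in('top','side')}
d=D['side'];H=hsv(d);print(H[268:292:3,338:364:3].tolist()[2:6])
M,c,st=blob(((H[...,0]>18)&(H[...,0]<32)&(H[...,1]>125)&(H[...,2]>60)).astype(np.uint8),(340,268,360,290));print(c,st)
print('bush',tri(D['top'],(413.,239.4),d,c))
print('red',tri(D['top'],(273.5,214.9),d,(280.7,184.7)), onz(D['top'],273.5,214.9,.096),onz(D['top'],413,239.4,.071))
d=D['top'];vv,uu=np.mgrid[0:400,0:640];P=pts(d,uu.ravel(),vv.ravel()).reshape(400,640,3)
def rect(z,t,box,n):
    m=((abs(P[...,2]-z)<t)).astype(np.uint8);M,c,st=blob(m,box)
    r=cv2.minAreaRect(P[M][:,:2].astype(np.float32)*1000);print(n,r,cv2.boxPoints(r).round().tolist(),np.median(P[M][:,2]))
rect(.066,.008,(345,155,460,262),'board');rect(.05,.006,(235,190,315,250),'block')
for k,(u0,v0,u1,v1) in dict(blue=(246,198,266,218),red=(266,205,284,226),brown=(284,214,302,234)).items():
    Q=P[v0:v1,u0:u1].reshape(-1,3);Q=Q[Q[:,2]>.065];print(k,len(Q),np.median(Q,0),Q[:,2].max())
w=pickle.load(open('wrist0.pkl','rb'))
E
```

```text
[[[23, 79, 246], [23, 80, 246], [23, 84, 249], [22, 115, 246], [20, 130, 238], [22, 111, 248], [24, 77, 251], [24, 71, 251], [23, 78, 248]], [[22, 83, 244], [23, 84, 243], [21, 112, 243], [18, 133, 198], [18, 114, 172], [19, 132, 226], [23, 105, 250], [25, 65, 252], [24, 69, 252]], [[22, 81, 245], [22, 83, 242], [19, 115, 228], [19, 131, 228], [18, 117, 186], [18, 131, 228], [19, 121, 231], [24, 72, 251], [25, 62, 253]], [[19, 95, 166], [21, 91, 229], [22, 88, 237], [18, 115, 215], [18, 131, 210], [17, 125, 200], [19, 101, 194], [23, 77, 248], [25, 67, 252]]]
[349.75757576 279.36363636] [345 275  11   8  33]
bush (array([ 0.48422806, -0.30524898,  0.06562323]), np.float64(0.0004357677663904928))
red (array([0.53607921, 0.09589209, 0.07791963]), np.float64(0.0016629408361957113)) [0.5318809  0.09429016 0.096     ] [ 0.48362823 -0.30425205  0.071     ]
board ((572.337158203125, -273.1190185546875), (240.89749145507812, 242.1915283203125), 19.497426986694336) [[418.0, -199.0], [499.0, -427.0], [726.0, -347.0], [645.0, -119.0]] 0.0662474956174004
block ((531.5956420898438, 93.85088348388672), (181.39683532714844, 70.4443130493164), 67.37670135498047) [[464.0, 24.0], [529.0, -3.0], [599.0, 164.0], [534.0, 191.0]] 0.05017166175764309
blue 90 [0.55103393 0.1455996  0.08982778] 1.3601459316609956
red 69 [0.52880484 0.09228699 0.09480751] 1.3601459316609956
brown 82 [0.50662479 0.03977109 0.08936282] 0.09719091596613971
```

View pics/wrist0.png

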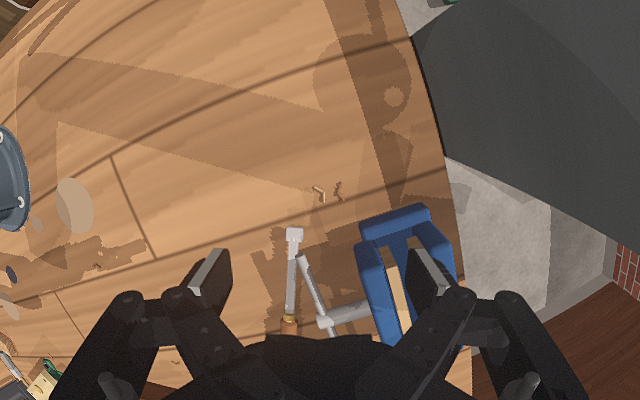

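The wrist view shows only the bench and the dustpan area, with no target in it. The block centre is (0.5316, 0.0939) with its top at 50 mm. The pin is at about (0.531, 0.094), the board centre at (0.572, -0.273), and the bush radius of 94 mm matches the text. I'll turn the tool to yaw -22.6° and go above the pin.

```bash
cat >> h.py <<'E'
def go(p,yaw):  # tool-frame shift (after no turn) and turn to target, yaw of tool y (deg)
    s=manip.sense();A=R.from_quat(s['tool_rot']);y=np.radians(yaw)
    Y=np.array([np.cos(y),np.sin(y),0]);Z=np.array([0,0,-1.]);T=R.from_matrix(np.stack([np.cross(Y,Z),Y,Z],1))
    dw=np.array(p)-s['tcp_pos']
    print('t',round(s['t'],2),'tcp',s['tcp_pos'].round(4),'F',s['force'].round(1),'gap',round(s['finger_gap'],3))
    print('turn deg',np.degrees((A.inv()*T).as_rotvec()).round(2),'shift now-axes mm',(A.inv().apply(dw)*1e3).round(1),'shift target-axes mm',(T.inv().apply(dw)*1e3).round(1))
E
python3 -c "
from h import *
go([.531,.094,.225],-22.6)"
```

```text
t 0.15 tcp [0.2003 0.5915 0.2445] F [-0.2  0.7  0.8] gap 0.998
turn deg [-9.000e-02  6.000e-02  9.388e+01] shift now-axes mm [-472.8 -365.    20. ] shift target-axes mm [-332.2  496.4   19.5]
```

drive_tool([
  [0, 0, 0, 0, 0, 8.5, 1],
  [0, 0, 0, 0, 0, 8.5, 1],
  [0, 0, 0, 0, 0, 8.5, 1],
  [0, 0, 0, 0, 0, 8.5, 1],
  [0, 0, 0, 0, 0, 8.5, 1],
  [0, 0, 0, 0, 0, 8.5, 1],
  [0, 0, 0, 0, 0, 8.5, 1],
  [0, 0, 0, 0, 0, 8.5, 1],
  [0, 0, 0, 0, 0, 8.5, 1],
  [0, 0, 0, 0, 0, 8.5, 1],
])

```text
t: 1.15
tcp_pos: [0.2005, 0.5916, 0.2449]
tool_rot: [0.788, 0.615, -0.0, 0.0]
force: [0.1, 0.3, 0.6]
finger_gap: 0.999
gripper_force: 0.0
```

```bash
python3 -c "
from h import *
go([.531,.094,.225],-22.6)"
```

```text
t 1.15 tcp [0.2005 0.5916 0.2449] F [0.1 0.3 0.6] gap 0.999
turn deg [-0.01  0.06  8.52] shift now-axes mm [-402.3  441.7   20.1] shift target-axes mm [-332.4  496.4   19.9]
```

drive_tool([
  [0, 0, 0, 0, 0, 8.5, 1],
  [-0.025, 0.037, 0, 0, 0, 0, 1],
  [-0.025, 0.037, 0, 0, 0, 0, 1],
  [-0.025, 0.037, 0, 0, 0, 0, 1],
  [-0.025, 0.037, 0, 0, 0, 0, 1],
  [-0.025, 0.037, 0, 0, 0, 0, 1],
  [-0.025, 0.037, 0, 0, 0, 0, 1],
  [-0.025, 0.037, 0, 0, 0, 0, 1],
  [-0.025, 0.037, 0, 0, 0, 0, 1],
  [-0.025, 0.037, 0, 0, 0, 0, 1],
])

```text
t: 2.15
tcp_pos: [0.4244, 0.2561, 0.2452]
tool_rot: [0.83, 0.558, -0.0, -0.0]
force: [0.5, 0.5, 0.7]
finger_gap: 1.0
gripper_force: 0.0
```

drive_tool([
  [-0.025, 0.037, 0.004, 0, 0, 0, 1],
  [-0.025, 0.037, 0.004, 0, 0, 0, 1],
  [-0.025, 0.037, 0.004, 0, 0, 0, 1],
  [-0.02, 0.03, 0.004, 0, 0, 0, 1],
  [-0.01, 0.02, 0.004, 0, 0, 0, 1],
  [0, 0, 0, 0, 0, 0, 1],
  [0, 0, 0, 0, 0, 0, 1],
])

```text
t: 2.85
tcp_pos: [0.5326, 0.0994, 0.2249]
tool_rot: [0.83, 0.557, -0.001, -0.001]
force: [-0.4, 1.1, 0.6]
finger_gap: 0.997
gripper_force: 0.0
```

```bash
python3 - <<'E'
from h import *
go([.531,.094,.225],-22.6)
import pickle
d=snap('wrist');save(d,'wrist1.png');pickle.dump(d,open('wrist1.pkl','wb'))
H=hsv(d);h,s,v=[H[...,i].astype(int) for i in range(3)]
red=(((h<6)|(h>172))&(s>150)&(v>80)).astype(np.uint8)
M,c,st=blob(red,(0,0,640,400));vv,uu=np.nonzero(M);P=pts(d,uu,vv);print(c,st,np.median(P,0).round(4),P[:,2].max())
E
```

```text
t 2.85 tcp [0.5326 0.0994 0.2249] F [-0.4  1.1  0.6] gap 0.997
turn deg [-0.1   0.01  0.31] shift now-axes mm [-5.6  0.6 -0.1] shift target-axes mm [-5.6  0.6 -0.1]
[320.82030178 193.4430727 ] [308 176  27  35 729] [0.5333 0.098  0.0951] 0.3531411708211018
```

View pics/wrist1.png

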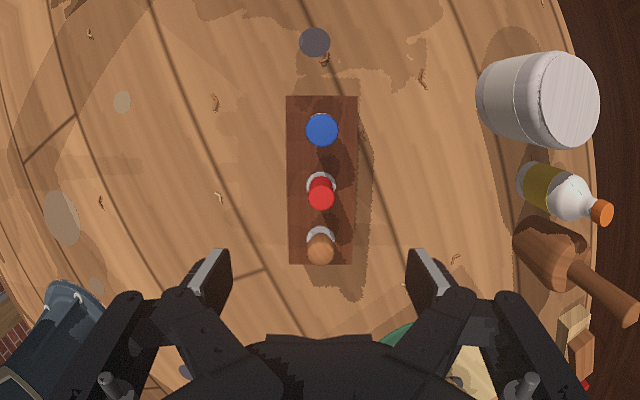

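The wrist view shows the red pin at (321,193) between the blue countersink (322,130) and the bradawl (320,248). The fingers straddle the block row.

```bash
cat >> h.py <<'E'
def redtop(d,z=.096):
    H=hsv(d);h,s,v=[H[...,i].astype(int) for i in range(3)]
    m=(((h<6)|(h>172))&(s>190)&(v>200)).astype(np.uint8)
    M,c,st=blob(m,(0,0,640,400));cn=max(cv2.findContours(M.astype(np.uint8),0,1)[0],key=len);(e,ax,a)=cv2.fitEllipse(cn)
    return e,ax,onz(d,e[0],e[1],z)
E
python3 - <<'E'
from h import *
import pickle
d=pickle.load(open('wrist1.pkl','rb'));t=pickle.load(open('top0.pkl','rb'))
e,ax,p=redtop(d);print(e,ax,p)
print(d['image'][175:212:2,321].tolist())
H=hsv(d);h,s,v=[H[...,i].astype(int) for i in range(3)]
red=((h<6)|(h>172))&(s>150)&(v>80);vv,uu=np.nonzero(red);k=(uu>300)&(uu<340)&(vv>165)&(vv<215);P=pts(d,uu[k],vv[k])
T=P[abs(P[:,2]-.096)<.003];print(len(T),T.mean(0),np.ptp(T[:,:2],axis=0),(T[:,:2].max(0)+T[:,:2].min(0))/2)
print('tri with top',tri(d,e,t,(273.5,214.9)))
V,U=np.mgrid[80:280,270:375];Q=pts(d,U.ravel(),V.ravel());B=Q[abs(Q[:,2]-.05)<.004]
print('block',cv2.minAreaRect(B[:,:2].astype(np.float32)*1000),np.median(B[:,2]))
E
```

```text
Traceback (most recent call last):
  File "h.py", line 42, in redtop
    M,c,st=blob(m,(0,0,640,400));cn=max(cv2.findContours(M.astype(np.uint8),0,1)[0],key=len);(e,ax,a)=cv2.fitEllipse(cn)
                                                                                                      ~~~~~~~~~~~~~~^^^^
cv2.error: OpenCV(4.12.0) /io/opencv/modules/imgproc/src/shapedescr.cpp:361: error: (-201:Incorrect size of input array) There should be at least 5 points to fit the ellipse in function 'fitEllipseNoDirect'
```

```bash
python3 - <<'E'
from h import *
import pickle
d=pickle.load(open('wrist1.pkl','rb'));t=pickle.load(open('top0.pkl','rb'))
print(d['image'][175:212:3,321].tolist())
H=hsv(d);h,s,v=[H[...,i].astype(int) for i in range(3)]
red=((h<6)|(h>172))&(s>150)&(v>80);vv,uu=np.nonzero(red);k=(uu>300)&(uu<340)&(vv>165)&(vv<215);uu,vv=uu[k],vv[k];P=pts(d,uu,vv)
j=abs(P[:,2]-.096)<.003;T=P[j];e=(uu[j].mean(),vv[j].mean())
print(e,len(T),T.mean(0),np.ptp(T[:,:2],axis=0),(T[:,:2].max(0)+T[:,:2].min(0))/2,'ray@96',onz(d,*e,.096))
print('tri with top',tri(d,e,t,(273.5,214.9)))
V,U=np.mgrid[80:280,270:375];Q=pts(d,U.ravel(),V.ravel());B=Q[abs(Q[:,2]-.05)<.004]
print('block',cv2.minAreaRect(B[:,:2].astype(np.float32)*1000),np.median(B[:,2]))
E
```

```text
[[156, 130, 126], [160, 48, 41], [161, 47, 42], [162, 50, 45], [206, 66, 62], [203, 63, 56], [204, 64, 60], [204, 64, 58], [204, 62, 56], [202, 61, 56], [201, 63, 57], [202, 61, 57], [84, 51, 37]]
(np.float64(320.8632958801498), np.float64(197.23595505617976)) 534 [0.53250368 0.09517068 0.09537455] [0.02280374 0.02304321] [0.53253224 0.09489711] ray@96 [0.53257977 0.09537052 0.096     ]
tri with top (array([0.53234093, 0.09460608, 0.09333407]), np.float64(0.0001105102718403346))
block ((531.7338256835938, 94.41925048828125), (180.7709503173828, 71.09741973876953), 67.5368423461914) 0.049711206804701924
```

```bash
python3 -c "
from h import *
go([.5325,.095,.074],-22.5)"
```

```text
t 2.9 tcp [0.5321 0.1001 0.225 ] F [-1.9 -0.  -0.5] gap 0.999
turn deg [-0.1   0.01  0.28] shift now-axes mm [ -4.5   2.5 151. ] shift target-axes mm [ -4.5   2.3 151. ]
```

drive_tool([
  [-0.0045, 0.0015, 0.03, 0, 0, 0.3, 1],
  [0, 0, 0.04, 0, 0, 0, 1],
  [0, 0, 0.03, 0, 0, 0, 1],
  [0, 0, 0.02, 0, 0, 0, 1],
  [0, 0, 0, 0, 0, 0, 1],
  [0, 0, 0, 0, 0, 0, 1],
])

```text
t: 3.5
tcp_pos: [0.5324, 0.0959, 0.1057]
tool_rot: [0.831, 0.556, -0.0, -0.0]
force: [1.4, 0.1, 0.5]
finger_gap: 1.0
gripper_force: 0.0
```

```bash
python3 - <<'E'
from h import *
go([.5325,.095,.074],-22.5)
d=snap('wrist');H=hsv(d);h,s,v=[H[...,i].astype(int) for i in range(3)]
red=((h<6)|(h>172))&(s>150)&(v>80);vv,uu=np.nonzero(red);k=(uu>200)&(uu<440)&(vv>100)&(vv<390);uu,vv=uu[k],vv[k];P=pts(d,uu,vv)
j=abs(P[:,2]-.096)<.003;T=P[j];e=(uu[j].mean(),vv[j].mean());print(e,len(T),(T[:,:2].max(0)+T[:,:2].min(0))/2,np.ptp(T,axis=0),onz(d,*e,.096));save(d,'w2.png')
E
```

```text
t 3.5 tcp [0.5324 0.0959 0.1057] F [1.4 0.1 0.5] gap 1.0
turn deg [-0.02  0.    0.07] shift now-axes mm [-0.8  0.5 31.7] shift target-axes mm [-0.8  0.5 31.7]
(np.float64(319.87724137931036), np.float64(256.5455172413793)) 1450 [0.53272374 0.09477622] [0.02307635 0.02275681 0.00462873] [0.53295552 0.0960358  0.096     ]
```

drive_tool([
  [-0.0005, 0, 0.016, 0, 0, 0, 1],
  [0, 0, 0.0155, 0, 0, 0, 1],
  [0, 0, 0, 0, 0, 0, 1],
  [0, 0, 0, 0, 0, 0, 0.2],
  [0, 0, 0, 0, 0, 0, -0.5],
  [0, 0, 0, 0, 0, 0, -1],
  [0, 0, 0, 0, 0, 0, -1],
  [0, 0, 0, 0, 0, 0, -1],
  [0, 0, 0, 0, 0, 0, -1],
  [0, 0, 0, 0, 0, 0, -1],
], newtons=50)

```text
t: 4.55
tcp_pos: [0.5329, 0.0944, 0.0746]
tool_rot: [0.832, 0.555, 0.0, 0.0]
force: [-0.1, 0.6, 5.6]
finger_gap: 0.272
gripper_force: 48.8
```

drive_tool([
  [0, 0, 0, 0, 0, 0, -1],
  [0, 0, 0, 0, 0, 0, -1],
  [0, 0, -0.01, 0, 0, 0, -1],
  [0, 0, -0.02, 0, 0, 0, -1],
  [0, 0, -0.03, 0, 0, 0, -1],
  [0, 0, -0.03, 0, 0, 0, -1],
  [0, 0, -0.03, 0, 0, 0, -1],
  [0, 0, -0.02, 0, 0, 0, -1],
  [0, 0, 0, 0, 0, 0, -1],
  [0, 0, 0, 0, 0, 0, -1],
])

```text
t: 5.55
tcp_pos: [0.5321, 0.0944, 0.2137]
tool_rot: [0.832, 0.555, -0.0, -0.0]
force: [0.4, 0.7, -2.6]
finger_gap: 0.267
gripper_force: 49.6
```

```bash
python3 - <<'E'
from h import *
import pickle
go([.4838,-.3045,.18],-70.4)
s=manip.sense();print(s['gripper_force'],s['force'])
d=snap('side');save(d,'side3.png')
d=snap('wrist');save(d,'w3.png');pickle.dump(d,open('w3.pkl','wb'))
E
```

```text
t 5.55 tcp [0.5321 0.0944 0.2137] F [ 0.4  0.7 -2.6] gap 0.267
turn deg [-0.000e+00  1.000e-02  4.788e+01] shift now-axes mm [-387.   108.1   33.7] shift target-axes mm [-179.4  359.6   33.7]
49.563302993774414 [ 0.37942857  0.66985857 -2.55671866]
```

View pics/w3.png

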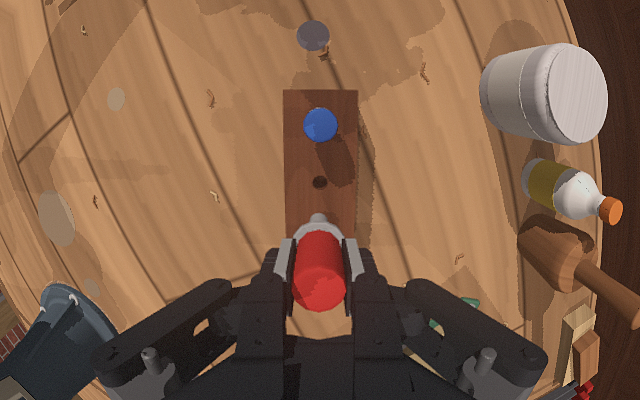

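The pin is held between the pads, with collar and tip visible around (318,218), and its hole is now empty at (319,182). I'll carry it to the bush on the robot's side of the duck.

drive_tool([
  [0, 0, 0, 0, 0, 8, -1],
  [0, 0, 0, 0, 0, 8, -1],
  [0, 0, 0, 0, 0, 8, -1],
  [0, 0, 0, 0, 0, 8, -1],
  [0, 0, 0, 0, 0, 8, -1],
  [0, 0, 0, 0, 0, 7.9, -1],
  [-0.03, 0.01, 0, 0, 0, 0, -1],
  [-0.035, 0.02, 0, 0, 0, 0, -1],
  [-0.035, 0.03, 0, 0, 0, 0, -1],
  [-0.035, 0.03, 0, 0, 0, 0, -1],
])

```text
t: 6.65
tcp_pos: [0.4336, -0.0361, 0.2125]
tool_rot: [0.985, 0.171, -0.001, -0.001]
force: [0.3, -1.2, -1.0]
finger_gap: 0.264
gripper_force: 49.5
```

drive_tool([
  [-0.025, 0.035, 0, 0, 0, 0, -1],
  [-0.019, 0.04, 0, 0, 0, 0, -1],
  [0, 0.045, 0, 0, 0, 0, -1],
  [0, 0.045, 0, 0, 0, 0, -1],
  [0, 0.04, 0, 0, 0, 0, -1],
  [0, 0.03, 0, 0, 0, 0, -1],
  [0, 0.02, 0, 0, 0, 0, -1],
  [0, 0, 0, 0, 0, 0, -1],
  [0, 0, 0, 0, 0, 0, -1],
  [0, 0, 0, 0, 0, 0, -1],
])

```text
t: 7.65
tcp_pos: [0.4785, -0.2889, 0.2128]
tool_rot: [0.985, 0.17, -0.001, -0.002]
force: [-0.7, 0.1, -1.4]
finger_gap: 0.268
gripper_force: 49.5
```

```bash
python3 - <<'E'
from h import *
import pickle
go([.4838,-.3045,.18],-70.4)
for n in('top','side','wrist'):
    d=snap(n);save(d,n+'4.png');pickle.dump(d,open(n+'4.pkl','wb'))
E
```

```text
t 7.65 tcp [ 0.4785 -0.2889  0.2128] F [-0.7  0.1 -1.4] gap 0.268
turn deg [-0.19  0.09  0.01] shift now-axes mm [-0.2 16.6 32.7] shift target-axes mm [-0.2 16.5 32.8]
```

View pics/wrist4.png

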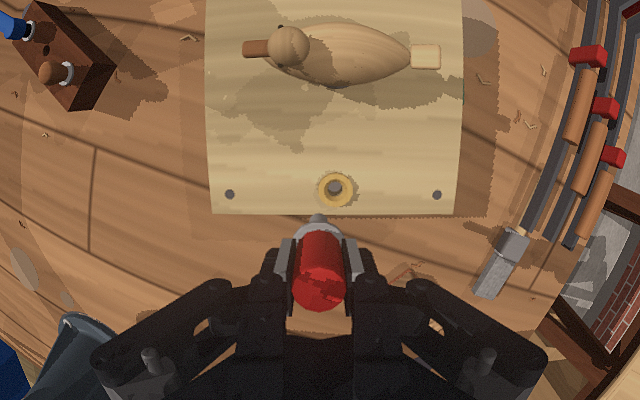

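The wrist view shows the bush at about (335,188), the duck behind it and clear at (340,50), and the pin tip at about (318,215).

```bash
cat >> h.py <<'E'
def bushring(d,box):
    H=hsv(d);h,s,v=[H[...,i].astype(int) for i in range(3)]
    m=((h>15)&(h<32)&(s>135)&(v>100)).astype(np.uint8);M,c,st=blob(m,box)
    cn=max(cv2.findContours(M.astype(np.uint8),0,1)[0],key=len);vv,uu=np.nonzero(M)
    e=cv2.fitEllipse(cv2.convexHull(cn));q=onz(d,cn[:,0,0],cn[:,0,1],.071)[:,:2].astype(np.float32)*1000
    return e,onz(d,*e[0],.071),cv2.minEnclosingCircle(q),np.median(pts(d,uu,vv),0)
def proj(d,p):
    c=(np.linalg.inv(d['E'])@np.append(p,1))[:3];x,y,z=c[0],-c[1],-c[2]
    if d['n']=='wrist': r=np.hypot(x,y);k=np.arctan2(r,z)/r
    else: k=1/z
    return np.array([d['cx']+d['f']*x*k,d['cy']+d['f']*y*k])
E
python3 - <<'E'
from h import *
import pickle
d=pickle.load(open('wrist4.pkl','rb'));t=pickle.load(open('top4.pkl','rb'));w3=pickle.load(open('w3.pkl','rb'))
r=bushring(d,(305,160,365,212));print(*r,sep='\n')
t0=pickle.load(open('top0.pkl','rb'));print('tri',tri(d,r[0][0],t0,(413.,239.4)))
V,U=np.mgrid[0:230,190:480];Q=pts(d,U.ravel(),V.ravel());B=Q[abs(Q[:,2]-.066)<.004];print('board',cv2.minAreaRect(B[:,:2].astype(np.float32)*1000),np.median(B[:,2]))
s=manip.sense();A=R.from_quat(s['tool_rot']).as_matrix()
for k in(.058,.063,.068): print(k,proj(d,s['tcp_pos']+A@[0,0,k]))
c=d['image'][195:245,290:350];cv2.imwrite('pics/crop4.png',cv2.resize(c[:,:,::-1],None,fx=8,fy=8,interpolation=0))
E
```

```text
((334.2597351074219, 189.99661254882812), (24.4635009765625, 25.66486167907715), 101.9925308227539)
[ 0.48279803 -0.30304072  0.071     ]
((482.57501220703125, -302.9063720703125), 12.338897705078125)
[ 0.48019245 -0.30145458  0.06941336]
tri (array([ 0.48331226, -0.30319116,  0.07363347]), np.float64(0.0010349930448373017))
board ((559.5487670898438, -276.5635986328125), (213.1778564453125, 241.69064331054688), 19.66464614868164) 0.06569592250077949
0.058 [318.34908121 222.54203527]
0.063 [318.36180806 219.813287  ]
0.068 [318.37396156 217.20695432]
```

View pics/crop4.png

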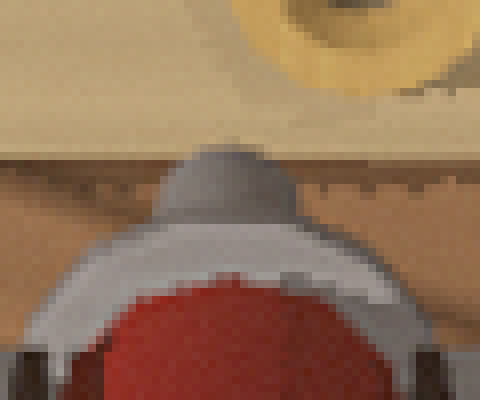

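The crop shows the tip centred at u≈318.5, on the tool axis. The bush mouth is at about (0.483, -0.304). I'll go to just above it.

drive_tool([
  [-0.0008, 0.0157, 0.01, 0, 0, 0, -1],
  [0, 0, 0.02, 0, 0, 0, -1],
  [0, 0, 0.02, 0, 0, 0, -1],
  [0, 0, 0.013, 0, 0, 0, -1],
  [0, 0, 0, 0, 0, 0, -1],
  [0, 0, 0, 0, 0, 0, -1],
  [0, 0, 0, 0, 0, 0, -1],
])

```text
t: 8.5
tcp_pos: [0.4846, -0.3064, 0.1516]
tool_rot: [0.985, 0.17, 0.001, 0.001]
force: [0.2, -0.1, -0.5]
finger_gap: 0.271
gripper_force: 49.5
```

```bash
python3 - <<'E'
from h import *
import pickle
go([.483,-.304,.13],-70.4)
im=[]
for n in('top','side','wrist'):
    d=snap(n);pickle.dump(d,open(n+'5.pkl','wb'))
    u,v=proj(d,[.483,-.304,.08]).astype(int);print(n,u,v)
    c=d['image'][max(v-30,0):v+30,u-30:u+30];im.append(cv2.resize(c,(260,260),interpolation=0))
cv2.imwrite('pics/c5.png',np.hstack(im)[:,:,::-1])
E
```

```text
t 8.5 tcp [ 0.4846 -0.3064  0.1516] F [ 0.2 -0.1 -0.5] gap 0.271
turn deg [ 0.1  -0.05 -0.02] shift now-axes mm [-0.8 -2.8 21.6] shift target-axes mm [-0.7 -2.8 21.6]
top 413 239
side 349 275
wrist 313 216
```

View pics/c5.png

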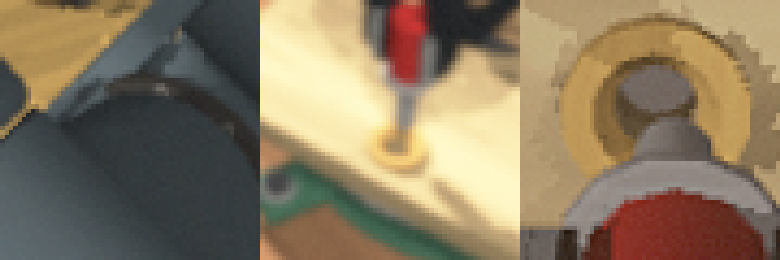

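The wrist crop (right panel) shows the bush about 4 px to the left of the tip. I'll compute its centre from the ring edges.

```bash
python3 - <<'E'
from h import *
import pickle
d=pickle.load(open('wrist5.pkl','rb'))
H=hsv(d);h,s,v=[H[...,i].astype(int) for i in range(3)]
m=((h>15)&(h<32)&(s>120)&(v>60)).astype(np.uint8);M,c,st=blob(m,(285,180,345,228));print(st)
cn=cv2.convexHull(max(cv2.findContours(M.astype(np.uint8),0,1)[0],key=len))[:,0]
q=onz(d,cn[:,0],cn[:,1],.071)[:,:2]*1000
print(cv2.minEnclosingCircle(q.astype(np.float32)))
for p in((292.7,209),(336,209),(314.4,190.1)): print(onz(d,*p,.071))
e=onz(d,314.4,190.1,.071);a=np.radians(19.6);print('centre from far edge',e[:2]-.016*np.array([np.cos(a),np.sin(a)]))
go([.483,-.304,.13],-70.4)
E
```

```text
[292 189  44  38 866]
((483.7940979003906, -303.4803771972656), 16.259071350097656)
[ 0.48017519 -0.28886978  0.071     ]
[ 0.49054319 -0.31795928  0.071     ]
[ 0.4985211 -0.2988288  0.071    ]
centre from far edge [ 0.48344818 -0.30419602]
t 8.65 tcp [ 0.4845 -0.3061  0.1517] F [ 0.6 -0.1 -0.8] gap 0.264
turn deg [ 0.1  -0.05 -0.01] shift now-axes mm [-0.7 -2.5 21.7] shift target-axes mm [-0.7 -2.5 21.7]
```

Bush centre is (0.4838, -0.3037), and the fitted radius of 16.3 mm matches the flange. I'll correct y by -2.5 mm and enter the funnel.

drive_tool([
  [0, -0.0025, 0, 0, 0, 0, -1],
  [0, 0, 0.006, 0, 0, 0, -1],
  [0, 0, 0.006, 0, 0, 0, -1],
  [0, 0, 0.004, 0, 0, 0, -1],
  [0, 0, 0.003, 0, 0, 0, -1],
  [0, 0, 0, 0, 0, 0, -1],
  [0, 0, 0, 0, 0, 0, -1],
])

```text
t: 9.35
tcp_pos: [0.4832, -0.3034, 0.1316]
tool_rot: [0.985, 0.17, -0.0, -0.0]
force: [-0.3, 0.0, -1.1]
finger_gap: 0.271
gripper_force: 49.5
```

drive_tool([
  [0, 0, 0.002, 0, 0, 0, -1],
  [0, 0, 0.002, 0, 0, 0, -1],
  [0, 0, 0.001, 0, 0, 0, -1],
  [0, 0, 0, 0, 0, 0, -1],
])

```text
t: 9.75
tcp_pos: [0.4831, -0.3033, 0.1266]
tool_rot: [0.985, 0.17, -0.0, -0.0]
force: [0.6, 0.1, -1.3]
finger_gap: 0.266
gripper_force: 49.5
```

drive_tool([
  [0.0005, 0, 0.002, 0, 0, 0, -1],
  [0, 0, 0.002, 0, 0, 0, -1],
  [0, 0, 0.002, 0, 0, 0, -1],
  [0, 0, 0, 0, 0, 0, -1],
])

```text
t: 10.15
tcp_pos: [0.4835, -0.303, 0.1204]
tool_rot: [0.985, 0.17, -0.0, -0.0]
force: [0.3, 1.0, -1.1]
finger_gap: 0.266
gripper_force: 49.5
```

drive_tool([
  [0, 0, 0.002, 0, 0, 0, -1],
  [0, 0, 0.002, 0, 0, 0, -1],
  [0, 0, 0.002, 0, 0, 0, -1],
  [0, 0, 0, 0, 0, 0, -1],
])

```text
t: 10.55
tcp_pos: [0.4835, -0.303, 0.1144]
tool_rot: [0.985, 0.17, -0.0, -0.0]
force: [0.2, -0.0, -1.2]
finger_gap: 0.269
gripper_force: 49.5
```

drive_tool([
  [0, 0, 0.001, 0, 0, 0, -1],
  [0, 0, 0.001, 0, 0, 0, -1],
  [0, 0, 0.001, 0, 0, 0, -1],
  [0, 0, 0, 0, 0, 0, -1],
])

```text
t: 10.95
tcp_pos: [0.4836, -0.3031, 0.1117]
tool_rot: [0.985, 0.17, -0.0, -0.0]
force: [0.4, 0.9, -0.4]
finger_gap: 0.272
gripper_force: 49.5
```

drive_tool([
  [0, 0, 0.0005, 0, 0, 0, -1],
  [0, 0, 0.0005, 0, 0, 0, -1],
  [0, 0, 0, 0, 0, 0, -1],
])

```text
t: 11.25
tcp_pos: [0.4837, -0.3032, 0.1108]
tool_rot: [0.985, 0.17, -0.0, 0.0]
force: [-0.3, -0.4, -1.1]
finger_gap: 0.267
gripper_force: 49.5
```

drive_tool([
  [0, 0, 0.0005, 0, 0, 0, -1],
  [0, 0, 0, 0, 0, 0, -1],
])

```text
t: 11.45
tcp_pos: [0.4836, -0.3032, 0.1103]
tool_rot: [0.985, 0.17, -0.0, -0.0]
force: [0.1, 0.8, -1.0]
finger_gap: 0.265
gripper_force: 49.5
```

drive_tool([
  [0, 0, 0.0003, 0, 0, 0, -1],
  [0, 0, 0, 0, 0, 0, -1],
])

```text
t: 11.65
tcp_pos: [0.4837, -0.3032, 0.11]
tool_rot: [0.985, 0.17, -0.0, 0.0]
force: [0.0, -0.5, -1.4]
finger_gap: 0.263
gripper_force: 49.5
```

drive_tool([
  [0, 0, 0.0003, 0, 0, 0, -1],
  [0, 0, 0, 0, 0, 0, -1],
])

```text
t: 11.85
tcp_pos: [0.4836, -0.3031, 0.1097]
tool_rot: [0.985, 0.17, -0.0, -0.0]
force: [0.7, 0.2, -1.6]
finger_gap: 0.264
gripper_force: 49.5
```

drive_tool([
  [0, 0, 0.0003, 0, 0, 0, -1],
  [0, 0, 0, 0, 0, 0, -1],
])

```text
t: 12.05
tcp_pos: [0.4837, -0.3032, 0.1096]
tool_rot: [0.985, 0.17, 0.0, 0.0]
force: [-0.1, 0.9, -0.1]
finger_gap: 0.266
gripper_force: 49.7
```

drive_tool([
  [0, 0, 0.0003, 0, 0, 0, -1],
  [0, 0, 0, 0, 0, 0, -1],
])

```text
t: 12.25
tcp_pos: [0.4837, -0.3032, 0.1095]
tool_rot: [0.985, 0.17, 0.0, 0.0]
force: [-0.8, 1.5, 2.9]
finger_gap: 0.269
gripper_force: 50.0
```

Contact is at TCP z = 0.1096, which puts the tip on the ring face as predicted. I'm leaning with about 4 N, and will now swing the board in small arc steps, feeling the vertical force.

drive_tool([
  [0, -0.0005, 0.0002, 0, 0, 0.3, -1],
  [0, -0.0005, 0, 0, 0, 0.3, -1],
])

```text
t: 12.45
tcp_pos: [0.4838, -0.303, 0.1095]
tool_rot: [0.986, 0.165, 0.0, 0.001]
force: [-1.3, -0.8, 4.8]
finger_gap: 0.268
gripper_force: 50.1
```

drive_tool([
  [0, -0.0005, 0, 0, 0, 0.3, -1],
  [0, -0.0005, 0, 0, 0, 0.3, -1],
])

```text
t: 12.65
tcp_pos: [0.4838, -0.3027, 0.1095]
tool_rot: [0.987, 0.16, 0.001, 0.002]
force: [-1.0, -2.7, 4.7]
finger_gap: 0.261
gripper_force: 50.1
```

drive_tool([
  [0, -0.0005, 0, 0, 0, 0.3, -1],
  [0, -0.0005, 0, 0, 0, 0.3, -1],
])

```text
t: 12.85
tcp_pos: [0.4837, -0.302, 0.1095]
tool_rot: [0.988, 0.154, 0.001, 0.002]
force: [-1.2, -4.1, 4.8]
finger_gap: 0.266
gripper_force: 50.1
```

drive_tool([
  [0, -0.0005, 0, 0, 0, 0.3, -1],
  [0, -0.0005, 0, 0, 0, 0.3, -1],
])

```text
t: 13.05
tcp_pos: [0.4835, -0.3015, 0.1095]
tool_rot: [0.989, 0.149, 0.001, 0.002]
force: [-0.0, -6.5, 5.0]
finger_gap: 0.269
gripper_force: 50.1
```

drive_tool([
  [0, -0.0005, 0, 0, 0, 0.3, -1],
  [0, -0.0005, 0, 0, 0, 0.3, -1],
])

```text
t: 13.25
tcp_pos: [0.4833, -0.3006, 0.1095]
tool_rot: [0.99, 0.144, 0.001, 0.002]
force: [0.0, -5.9, 4.5]
finger_gap: 0.264
gripper_force: 50.1
```

drive_tool([
  [0, -0.0005, 0, 0, 0, 0.3, -1],
  [0, -0.0005, 0, 0, 0, 0.3, -1],
])

```text
t: 13.45
tcp_pos: [0.483, -0.2997, 0.1095]
tool_rot: [0.99, 0.139, 0.001, 0.002]
force: [-1.1, -6.9, 4.3]
finger_gap: 0.268
gripper_force: 50.1
```

drive_tool([
  [0, -0.0005, 0, 0, 0, 0.3, -1],
  [0, -0.0005, 0, 0, 0, 0.3, -1],
])

```text
t: 13.65
tcp_pos: [0.4827, -0.2987, 0.1095]
tool_rot: [0.991, 0.134, 0.001, 0.002]
force: [-0.6, -5.5, 4.2]
finger_gap: 0.267
gripper_force: 50.1
```

drive_tool([
  [0, -0.0005, 0, 0, 0, 0.3, -1],
  [0, -0.0005, 0, 0, 0, 0.3, -1],
])

```text
t: 13.85
tcp_pos: [0.4824, -0.2977, 0.1095]
tool_rot: [0.992, 0.129, 0.001, 0.002]
force: [-0.2, -5.5, 4.3]
finger_gap: 0.267
gripper_force: 50.1
```

drive_tool([
  [0, -0.0005, 0, 0, 0, 0.3, -1],
  [0, -0.0005, 0, 0, 0, 0.3, -1],
])

```text
t: 14.05
tcp_pos: [0.4821, -0.2968, 0.1095]
tool_rot: [0.992, 0.123, 0.001, 0.002]
force: [-0.4, -6.2, 4.2]
finger_gap: 0.269
gripper_force: 50.1
```

drive_tool([
  [0, -0.0005, 0, 0, 0, 0.3, -1],
  [0, -0.0005, 0, 0, 0, 0.3, -1],
])

```text
t: 14.25
tcp_pos: [0.4818, -0.2958, 0.1095]
tool_rot: [0.993, 0.118, 0.001, 0.002]
force: [-0.6, -5.7, 4.3]
finger_gap: 0.267
gripper_force: 50.1
```

drive_tool([
  [0, -0.0005, 0, 0, 0, 0.3, -1],
  [0, -0.0005, 0, 0, 0, 0.3, -1],
])

```text
t: 14.45
tcp_pos: [0.4816, -0.2948, 0.1095]
tool_rot: [0.994, 0.113, 0.001, 0.002]
force: [0.4, -5.3, 5.2]
finger_gap: 0.267
gripper_force: 50.1
```

drive_tool([
  [0, -0.0005, 0, 0, 0, 0.3, -1],
  [0, -0.0005, 0, 0, 0, 0.3, -1],
])

```text
t: 14.65
tcp_pos: [0.4813, -0.2938, 0.1095]
tool_rot: [0.994, 0.108, 0.001, 0.002]
force: [-0.8, -6.1, 4.4]
finger_gap: 0.268
gripper_force: 50.1
```

drive_tool([
  [0, -0.0005, 0, 0, 0, 0.3, -1],
  [0, -0.0005, 0, 0, 0, 0.3, -1],
])

```text
t: 14.85
tcp_pos: [0.4811, -0.2927, 0.1095]
tool_rot: [0.995, 0.103, 0.001, 0.002]
force: [-0.7, -5.4, 5.0]
finger_gap: 0.269
gripper_force: 50.1
```

drive_tool([
  [0, -0.0005, 0, 0, 0, 0.3, -1],
  [0, -0.0005, 0, 0, 0, 0.3, -1],
])

```text
t: 15.05
tcp_pos: [0.4808, -0.2916, 0.1095]
tool_rot: [0.995, 0.097, 0.001, 0.002]
force: [-0.2, -5.3, 4.4]
finger_gap: 0.265
gripper_force: 50.1
```

drive_tool([
  [0, -0.0005, 0, 0, 0, 0.3, -1],
  [0, -0.0005, 0, 0, 0, 0.3, -1],
])

```text
t: 15.25
tcp_pos: [0.4805, -0.2905, 0.1095]
tool_rot: [0.996, 0.092, 0.001, 0.002]
force: [-0.5, -4.3, 4.6]
finger_gap: 0.263
gripper_force: 50.1
```

drive_tool([
  [0, -0.0005, 0, 0, 0, 0.3, -1],
  [0, -0.0005, 0, 0, 0, 0.3, -1],
])

```text
t: 15.45
tcp_pos: [0.4803, -0.2894, 0.1094]
tool_rot: [0.996, 0.087, 0.001, 0.002]
force: [0.4, -5.7, 5.9]
finger_gap: 0.266
gripper_force: 50.1
```

drive_tool([
  [0, -0.0005, 0, 0, 0, 0.3, -1],
  [0, -0.0005, 0, 0, 0, 0.3, -1],
])

```text
t: 15.65
tcp_pos: [0.4801, -0.2883, 0.1093]
tool_rot: [0.997, 0.082, 0.001, 0.002]
force: [-1.5, -5.8, 5.8]
finger_gap: 0.265
gripper_force: 50.1
```

drive_tool([
  [0, -0.0005, 0, 0, 0, 0.3, -1],
  [0, -0.0005, 0, 0, 0, 0.3, -1],
])

```text
t: 15.85
tcp_pos: [0.4794, -0.2862, 0.1088]
tool_rot: [0.997, 0.076, 0.0, 0.0]
force: [0.1, -3.1, -0.9]
finger_gap: 0.271
gripper_force: 49.7
```

drive_tool([
  [0, -0.0005, 0, 0, 0, 0.3, -1],
  [0, -0.0005, 0, 0, 0, 0.3, -1],
])

```text
t: 16.05
tcp_pos: [0.4786, -0.2838, 0.1082]
tool_rot: [0.997, 0.071, -0.001, -0.001]
force: [1.0, -2.3, -0.7]
finger_gap: 0.271
gripper_force: 49.7
```

drive_tool([
  [0, -0.0005, 0, 0, 0, 0.3, -1],
  [0, -0.0005, 0, 0, 0, 0.3, -1],
])

```text
t: 16.25
tcp_pos: [0.4785, -0.2831, 0.1083]
tool_rot: [0.998, 0.066, -0.001, -0.001]
force: [0.1, -2.8, -3.1]
finger_gap: 0.267
gripper_force: 49.5
```

Fz fell to baseline and z dropped by more than 1 mm, so the tip has dropped into a hole. I'll lower it gently.

drive_tool([
  [0, 0, 0.0003, 0, 0, 0, -1],
  [0, 0, 0, 0, 0, 0, -1],
])

```text
t: 16.45
tcp_pos: [0.4785, -0.2832, 0.1083]
tool_rot: [0.998, 0.066, -0.0, -0.001]
force: [-0.4, -1.4, -2.7]
finger_gap: 0.267
gripper_force: 49.5
```

drive_tool([
  [0, 0, 0.0003, 0, 0, 0, -1],
  [0, 0, 0, 0, 0, 0, -1],
])

```text
t: 16.65
tcp_pos: [0.4786, -0.2832, 0.1082]
tool_rot: [0.998, 0.066, -0.0, -0.001]
force: [0.5, -0.4, -0.9]
finger_gap: 0.264
gripper_force: 49.5
```

drive_tool([
  [0, 0, 0.0005, 0, 0, 0, -1],
  [0, 0, 0, 0, 0, 0, -1],
])

```text
t: 16.85
tcp_pos: [0.4786, -0.2833, 0.1076]
tool_rot: [0.998, 0.066, -0.0, -0.001]
force: [0.0, 0.1, -1.1]
finger_gap: 0.269
gripper_force: 49.5
```

drive_tool([
  [0, 0, 0.0005, 0, 0, 0, -1],
  [0, 0, 0, 0, 0, 0, -1],
])

```text
t: 17.05
tcp_pos: [0.4787, -0.2835, 0.1072]
tool_rot: [0.998, 0.066, -0.0, -0.0]
force: [-0.5, 0.6, -1.6]
finger_gap: 0.265
gripper_force: 49.5
```

drive_tool([
  [0, 0, 0.001, 0, 0, 0, -1],
  [0, 0, 0.001, 0, 0, 0, -1],
  [0, 0, 0, 0, 0, 0, -1],
])

```text
t: 17.35
tcp_pos: [0.4791, -0.284, 0.1052]
tool_rot: [0.998, 0.066, 0.0, 0.0]
force: [0.2, -0.8, -0.6]
finger_gap: 0.264
gripper_force: 49.7
```

drive_tool([
  [0, 0, 0.001, 0, 0, 0, -1],
  [0, 0, 0.001, 0, 0, 0, -1],
  [0, 0, 0, 0, 0, 0, -1],
])

```text
t: 17.65
tcp_pos: [0.4791, -0.284, 0.1032]
tool_rot: [0.998, 0.066, 0.0, 0.0]
force: [0.1, -0.6, -1.1]
finger_gap: 0.268
gripper_force: 49.7
```

drive_tool([
  [0, 0, 0.001, 0, 0, 0, -1],
  [0, 0, 0.001, 0, 0, 0, -1],
  [0, 0, 0, 0, 0, 0, -1],
])

```text
t: 17.95
tcp_pos: [0.479, -0.284, 0.1012]
tool_rot: [0.998, 0.066, 0.0, 0.0]
force: [0.6, -1.3, -1.8]
finger_gap: 0.264
gripper_force: 49.7
```

Descending freely. The collar should meet the flange at TCP z ≈ 0.0956.

drive_tool([
  [0, 0, 0.001, 0, 0, 0, -1],
  [0, 0, 0.001, 0, 0, 0, -1],
  [0, 0, 0.001, 0, 0, 0, -1],
  [0, 0, 0, 0, 0, 0, -1],
])

```text
t: 18.35
tcp_pos: [0.4791, -0.284, 0.0982]
tool_rot: [0.998, 0.066, 0.0, 0.0]
force: [0.6, -1.3, -1.2]
finger_gap: 0.269
gripper_force: 49.7
```

drive_tool([
  [0, 0, 0.0007, 0, 0, 0, -1],
  [0, 0, 0.0007, 0, 0, 0, -1],
  [0, 0, 0, 0, 0, 0, -1],
])

```text
t: 18.65
tcp_pos: [0.4791, -0.284, 0.0969]
tool_rot: [0.998, 0.066, 0.0, 0.0]
force: [0.8, -1.9, -1.1]
finger_gap: 0.266
gripper_force: 49.7
```

drive_tool([
  [0, 0, 0.0005, 0, 0, 0, -1],
  [0, 0, 0, 0, 0, 0, -1],
])

```text
t: 18.85
tcp_pos: [0.4791, -0.284, 0.0965]
tool_rot: [0.998, 0.066, 0.0, 0.0]
force: [0.8, -2.8, -0.4]
finger_gap: 0.268
gripper_force: 49.7
```

drive_tool([
  [0, 0, 0.0004, 0, 0, 0, -1],
  [0, 0, 0, 0, 0, 0, -1],
])

```text
t: 19.05
tcp_pos: [0.4791, -0.284, 0.0961]
tool_rot: [0.998, 0.066, 0.0, 0.0]
force: [0.7, -2.7, 0.9]
finger_gap: 0.269
gripper_force: 49.7
```

drive_tool([
  [0, 0, 0.0004, 0, 0, 0, -1],
  [0, 0, 0, 0, 0, 0, -1],
])

```text
t: 19.25
tcp_pos: [0.4791, -0.284, 0.0957]
tool_rot: [0.998, 0.066, 0.0, 0.0]
force: [0.7, -3.4, -0.7]
finger_gap: 0.266
gripper_force: 49.7
```

drive_tool([
  [0, 0, 0.0003, 0, 0, 0, -1],
  [0, 0, 0, 0, 0, 0, -1],
])

```text
t: 19.45
tcp_pos: [0.4791, -0.284, 0.0956]
tool_rot: [0.998, 0.066, 0.0, 0.0]
force: [0.4, -3.5, 3.1]
finger_gap: 0.269
gripper_force: 49.9
```

drive_tool([
  [0, 0, 0.0003, 0, 0, 0, -1],
  [0, 0, 0, 0, 0, 0, -1],
])

```text
t: 19.65
tcp_pos: [0.4791, -0.284, 0.0955]
tool_rot: [0.998, 0.066, 0.0, 0.0]
force: [-0.3, -2.3, 5.4]
finger_gap: 0.268
gripper_force: 50.1
```

Collar contact at TCP z = 0.0956, exactly 14 mm below the ring-face contact, so the pin is home. I'll open and retreat straight up.

drive_tool([
  [0, 0, 0, 0, 0, 0, -0.2],
  [0, 0, 0, 0, 0, 0, 0.2],
  [0, 0, 0, 0, 0, 0, 0.5],
  [0, 0, 0, 0, 0, 0, 0.8],
  [0, 0, 0, 0, 0, 0, 0.8],
  [0, 0, 0, 0, 0, 0, 0.8],
  [0, 0, -0.005, 0, 0, 0, 0.8],
  [0, 0, -0.015, 0, 0, 0, 0.8],
  [0, 0, -0.03, 0, 0, 0, 0.8],
  [0, 0, 0, 0, 0, 0, 0.8],
])

```text
t: 20.65
tcp_pos: [0.4809, -0.2855, 0.1486]
tool_rot: [0.998, 0.066, 0.003, 0.003]
force: [-0.0, -0.8, -0.2]
finger_gap: 0.897
gripper_force: 0.0
```

drive_tool([
  [0, 0, -0.03, 0, 0, 0, 0.8],
  [0, 0, -0.03, 0, 0, 0, 0.8],
  [-0.01, 0, -0.03, 0, 0, 0, 0.8],
  [-0.02, 0, -0.01, 0, 0, 0, 0.8],
  [-0.03, 0, 0, 0, 0, 0, 0.8],
  [0, 0, 0, 0, 0, 0, 0.8],
  [0, 0, 0, 0, 0, 0, 0.8],
])

```text
t: 21.35
tcp_pos: [0.4191, -0.2917, 0.245]
tool_rot: [0.998, 0.065, 0.0, -0.0]
force: [0.7, -1.0, -0.1]
finger_gap: 0.896
gripper_force: 0.0
```

```bash
python3 - <<'E'
from h import *
d=snap('wrist');save(d,'w9.png');s=manip.sense();print(s['t'],s['tcp_pos'],s['force'])
H=hsv(d);h,s,v=[H[...,i].astype(int) for i in range(3)]
red=((h<6)|(h>172))&(s>150)&(v>80);vv,uu=np.nonzero(red);k=(uu>250)&(uu<390);P=pts(d,uu[k],vv[k]);P=P[(P[:,2]<.2)&(P[:,2]>.07)];z=np.percentile(P[:,2],[50,90,98]);T=P[abs(P[:,2]-z[1])<.003]
print('grip top z',z,'expect .117; centre',(T.max(0)+T.min(0))/2)
V,U=np.mgrid[0:230,150:520];Q=pts(d,U.ravel(),V.ravel());B=Q[abs(Q[:,2]-.066)<.003];print('board',cv2.minAreaRect(B[:,:2].astype(np.float32)*1000))
E
```

```text
21.4 [ 0.41971153 -0.29181387  0.24491366] [0.43276484 0.14287171 1.19247873]
grip top z [0.11650456 0.11746905 0.11820598] expect .117; centre [ 0.47905107 -0.2843796   0.11656929]
board ((532.7384033203125, -277.3594665527344), (160.45252990722656, 241.4285430908203), 7.589945316314697)
```

View pics/w9.png

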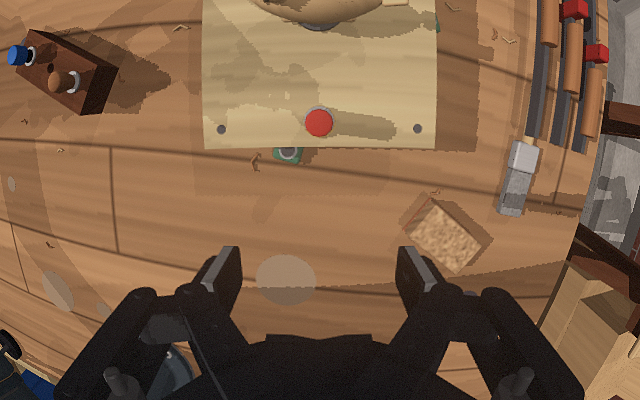

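The picture shows the pin upright in the bush at (319,122), and the gripper is clear of it. The grip top measures 117 mm, as expected fully home, and the other two tools in the block and the sanding block look undisturbed.

```bash
python3 -c "
from station import manip
print(manip.sign_off())"
```

```text
the job is handed in; nothing more can be done
None
```

The index pin is fully home in an index-ring hole with its collar down on the bush, so the turntable is locked; I let go, backed the arm clear and handed the job in at about 21 s.

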